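# Dial the code on the three-wheel lock of a sample case and draw its bolt

### The arm

A 7-joint arm with a two-finger parallel gripper is mounted at the origin on a cart in front of the work surface, level with it; the furniture and walls round the work are solid. World frame = base frame: x ahead of the robot, y to its left, z up, the work surface at z = 0. Lengths are in m, angles in rad, forces in N, time in s.
With the tool pointing down it reaches from about 0.425 to 0.875 m from the base axis. Payload 9.9 kg.
Tool frame: the origin (TCP) lies on the centre line of the jaws, within the pads' length; the fingertips stand 22 mm ahead of it and the grasp point (between the pads) lies 3 mm ahead of it; z points along the fingers, y is the line along which they close (so a half turn about z gives the same grasp; the last joint's range is limited). The gripper opens to 85 mm and grips with 20 to 120 N. Pads are 22 mm wide; open, the fingers measure 114 mm over their backs; the gripper's body (76 mm by 85 mm) begins 54 mm behind the grasp point. The pads swing forward as they close: fully open they stand 13 mm farther back than shut.
Start: joints at [1.175, 0.576, 0.025, 1.437, -0.015, 1.129, -0.057], TCP at [0.207, -0.642, 0.213] pointing down, gripper open.
Joint ranges: [-2.76, 2.76], [-0.34, 2.15], [-1.52, 1.57], [0.19, 2.46], [-1.09, 4.23], [0.17, 1.99], [-2.82, 2.82]. Speed limits (rad/s): [2.22, 2.22, 3.01, 3.01, 3.14, 3.14, 3.14].

### API

Orientations are given as a unit quaternion [x, y, z, w].
In Python, from plant import env gives the robot as it stands.
- The arm moves only by the tool send_rows, never from a script. Its argument "targets" is a list that holds one entry, the list of rows, each a list of 5 numbers: the shift along the world's x, y, z in cm, then the turn about the world's z in rad, then the opening, from 0 (shut) to 1 (fully open). A call has 1 to 12 rows; each row shifts and turns the commanded pose from where the row before left it; what a row does not reach is not made up. A row lasts 1/8 s, in which the tool goes at most 62.5 mm and 10.7 degrees, less where a joint would pass 70% of its speed; a pose out of reach is approached as far as the arm can. A call is refused whole if a number of a shift passes 6.25 or a number of a turn 0.188, either way. A call with a gripper value outside its range is refused whole. The fingers move at their own pace and stop on an object; "force" is the grip in N (left out, the last holds). Time passes only in rows, so rows that do not move let the fingers close. It gives the time, the measured TCP pose, the force, the opening and the grip force at its end, in the units of the state.
- env.state(): the state, without advancing time (a new reading comes with each control period).
- env.read_camera(name): name is "scene" or "top" or "wrist"; returns a dict with "image" (400x640x3 uint8, red, green, blue), "depth" (400x640 float32, m along the optical axis (not along the pixel's ray), 0 where there is no reading), "fovy" (degrees; the focal length in pixels is half the picture's height over the tangent of half this angle, whatever the lens; pixels are square), "cx", "cy" (the principal point, pixels), "position" and "attitude" of the camera in the world. Camera axes: x right, y down, z forward; pixel columns grow to the right and rows downward; lengths in m; the calibration is good to about 2 mm. The wrist camera is an equidistant fisheye: a pixel r from the principal point sees the ray r / f radians off the axis. A picture is of the moment at which its call begins.
- env.close_job(): hands the job in; it is judged then, once.
The state is a dict: "t": time; "joint_positions": joint angles; "qd": joint speeds; "effort": joint torques, N m; "position": TCP position; "ee_rot": TCP orientation; "force": force on the tool from outside, world axes, zero at the start; "moment": the same for the moment, N m; "width": finger opening in m; "finger_force": force on a finger pad.
Only numpy, scipy, OpenCV 4.12 (cv2) and the standard library are available. Lean on these libraries where they do the work, as an engineer would, in place of code of your own. Each camera call takes 0.05 s, during which the arm holds its last target. There are 200 camera calls.

### The job

Unlock the blue steel case: roll its three number wheels, left to right, to the code 4-7-5, so that each number clicks in on top between the red index marks, then draw the red bolt to the right (away from the wheels), fully home by the green dot. Press only gently on the lock - the wheels are sprung and must never be pushed down hard onto their stops - and leave the case unlocked and the other things on the bench where they are.

Things in the scene. Friction and masses are not known exactly. Their poses are not given: they have to be found in the camera images.
- case: The closed blue steel case, 200 mm (its x) by 270 mm (its y), 60 mm high, fixed to the bench. Origin: centre of its underside. Its x axis points to the back of the case (away from the robot at yaw 0), y along the row of wheels to the left, z up. Black handle on its front.
- lock: The lock on the lid: an aluminium cover plate 76 mm (x) by 225 mm (y), 8 mm thick, its underside 60 mm above the bench; origin at the centre of its underside, axes as the case's. Carries the three black number wheels.
- slot1 (a point): Slot of the left wheel: the point on the plane of the cover plate's top (68 mm above the bench) in line with the axle. The wheels are black, 44 mm across, 20 mm wide, 40 mm apart, axles along the case's y. Their crowns (tops) stand 9 to 20 mm above the cover plate; the height differs from wheel to wheel and is not reported: it must be felt or seen.
- slot2 (a point): Slot of the middle wheel, likewise. Each wheel is carried on a spring: pressed at the crown it gives way straight down by up to 7 mm (about 1 N at first touch, 1.2 N more per mm, about 9.5 N at the end), then meets a hard stop. More than 17 N of robot force on the lock breaks it.
- slot3 (a point): Slot of the right wheel, likewise. To roll a wheel, press closed fingertips about 4 to 6 mm into its spring at the crown and drag along the case's x (a light touch slips). One digit is 13.8 mm of rim travel; the click resists with about 3 N at the rim. Let go between two digits, the wheel clicks into the nearer one.
- wheel1 (a joint): Angle of the left wheel in rad: the digit on top times 0.628 (digit 4, its code number, is 2.513). Grows when the crown moves along the case's +x (to the back). The numbers are white, 0 to 9; the wheel stops just before 0 and just after 9 and does not go round.
- wheel2 (a joint): Angle of the middle wheel in rad: the digit on top times 0.628 (digit 7, its code number, is 4.398). Grows when the crown moves along the case's +x (to the back). The numbers are white, 0 to 9; the wheel stops just before 0 and just after 9 and does not go round.
- wheel3 (a joint): Angle of the right wheel in rad: the digit on top times 0.628 (digit 5, its code number, is 3.142). Grows when the crown moves along the case's +x (to the back). The numbers are white, 0 to 9; the wheel stops just before 0 and just after 9 and does not go round.
- bolt (a joint): Travel of the red bolt in m: 0 shut (beside the red dot), 0.022 fully drawn (beside the green dot, a stop). It slides along the case's -y (to the right, away from the wheels) with about 3 N of friction and stays where it is left. Until all three code numbers are on top the lock blocks it after 1.5 mm.
- bolt_tab (a point): Top centre of the bolt's upright red tab: 24 mm (case x) by 14 mm (case y), standing 26 mm above the cover plate, with 40 mm clear between it and the right wheel when shut.
- beaker: Clear glass beaker, 69 mm across, 78 mm high; origin at the centre of its underside. Bystander.
- timer: White lab timer, 60 x 62 x 19 mm, lying flat; origin at the centre of its underside. Bystander.
- vial: Small glass vial with a blue cap, 24 mm across, 52 mm high; origin at the centre of its underside. Bystander.
- tape: Roll of tape lying flat, 76 mm across, 18 mm high; origin at the centre of its underside. Bystander.
- packet: Small white and blue packet, 34 x 85 x 18 mm, lying; origin at the centre of its underside. Bystander.

How it is judged:
On the way:
1. all three code numbers stand on top, the bolt still shut (value of joint wheel1 between 2.2933 and 2.7333 rad and value of joint wheel2 between 4.1782 and 4.6182 rad and value of joint wheel3 between 2.9216 and 3.3616 rad and value of joint bolt below 0.004 m), for 0.2 s.
At the end, for the whole second after the job is handed in: The wheels show 4, 7 and 5 from left to right, each within 0.22 rad of its number, and the bolt is drawn at least 19.5 mm of its 22 mm and at rest (value of joint wheel1 between 2.2933 and 2.7333 rad and value of joint wheel2 between 4.1782 and 4.6182 rad and value of joint wheel3 between 2.9216 and 3.3616 rad and value of joint bolt above 0.0195 m and velocity of joint bolt below 0.01 m/s); the robot touches nothing.
It fails at once if the robot presses on the lock (wheels or cover plate) with more than 17 N (contact force between any of the fingers, the arm and lock above 17 N).
It fails at once if a bystander (beaker, timer, vial, tape, packet) is moved by more than 20 mm (distance of any of beaker, timer, vial, tape, packet from where it was at the start of the episode above 0.02 m).
It also fails if it takes over 48 s, if anything falls off the work surface, if the arm or the gripper's body presses on something with over 40 N, if the wrist force passes 120 N, or if a joint passes its speed limit or range.

## Working session

There is one attempt and no reset: what is moved stays moved. The work goes in short steps, Python scripts to look and compute and a tool call to move; the robot and the scene stay as the last step left them, time stands still between calls to the robot, and variables do not carry over. Pictures are saved under pics/ and viewed, at most 10 in all, crops included, and the job is handed in when it is done.

Besides the shell and the picture viewer there is one more tool, called in YAML: its name, and indented under it one key for each argument. send_rows: Moves the arm, as the interface text tells. Its arguments: {"type":"object","properties":{"targets":{"type":"array","items":{"type":"array","items":{"type":"array","items":{"type":"number"}}}},"force":{"type":"number"}},"required":["targets"]}

```bash
mkdir -p pics; ls
cat > h.py <<'E'
import numpy as np,cv2
from plant import env
from scipy.spatial.transform import Rotation as R
def shot(n):
    d=env.read_camera(n); np.savez(f'{n}.npz',**d); return d
def att(a):
    a=np.array(a); return a if a.shape==(3,3) else R.from_quat(a).as_matrix()
def cloud(d):
    h,w=d['depth'].shape; f=h/2/np.tan(np.radians(d['fovy'])/2)
    u,v=np.meshgrid(np.arange(w),np.arange(h))
    p=np.stack([(u-d['cx'])/f,(v-d['cy'])/f,np.ones((h,w))],-1)*d['depth'][...,None]
    return p@att(d['attitude']).T+np.array(d['position'])
E
python3 - <<'E'
from h import *
for n in ['top','scene']:
    d=shot(n); cv2.imwrite(f'pics/{n}0.png',d['image'][...,::-1]); print(n,d['position'],d['attitude'],d['fovy'],d['cx'],d['cy'])
print(env.state())
E
```

```text
pics
top [0.47862449 0.01832323 1.26000978] [-0.69802751  0.71539767 -0.01664398  0.02620569] 49.47311761880712 327.658474279302 206.01189720578648
scene [-0.09216313  0.68633064  0.51904816] [-0.32028054  0.78254137 -0.49464889  0.20092749] 54.682405214570764 311.37259920555573 198.9506662311096
{'t': 0.1, 'joint_positions': array([ 1.17518595,  0.57643571,  0.02484671,  1.43784507, -0.01502323,
        1.12898137, -0.05652577]), 'qd': array([ 7.41359635e-04, -1.54624051e-03,  9.85970177e-04, -2.93666003e-03,
        6.87708425e-06, -1.68471933e-03,  2.29944855e-03]), 'effort': array([ 4.36272559e-03, -7.67305112e+01,  2.25693092e+00, -2.86601740e+01,
        1.57374877e-02,  8.72641685e-03,  2.97719976e-05]), 'position': array([ 0.20695695, -0.64203094,  0.21262973]), 'ee_rot': array([ 9.87871341e-01,  1.55272861e-01, -1.42086214e-04, -7.28877098e-04]), 'force': array([ 0.05573138, -0.24470026,  0.1334114 ]), 'moment': array([ 0.01373163,  0.01360915, -0.04346732]), 'finger_force': 0.0, 'width': 0.0857335536367285}
```

View pics/top0.png

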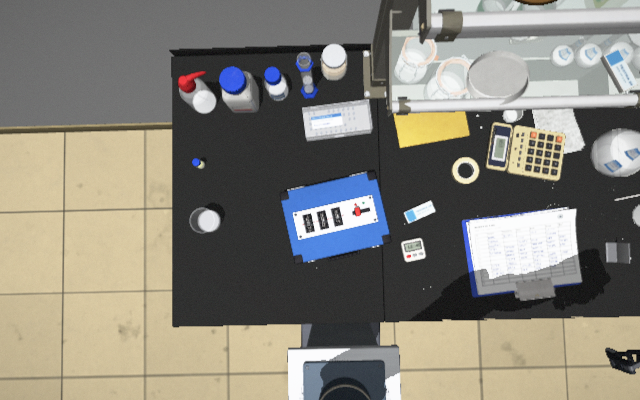

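View pics/scene0.png

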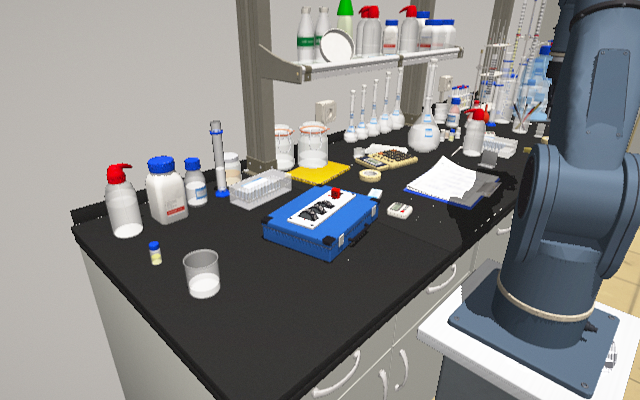

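The top view shows the blue case centred near (335,217), with three wheels at (309,220), (323,218) and (337,215) and the red bolt at about (358,211). The beaker is far to the left. The packet and the timer are right of the case.

Run:
```python
from h import *
d=dict(np.load('top.npz')); P=cloud(d); im=d['image'].astype(int)
print('z bench',np.median(P[270:300,300:370,2]), 'lid', P[240,310],P[217,350])
r,g,b=im[...,0],im[...,1],im[...,2]
roi=np.zeros(r.shape,bool); roi[160:275,270:400]=1
blue=roi&(b>120)&(r<90)&(P[...,2]>.045)
white=roi&(r>190)&(g>190)&(P[...,2]>.045)
red=roi&(r>150)&(g<70)&(P[...,2]>.05)
m=roi&(P[...,2]>.05)&(P[...,2]<.075)
for n,k in [('case',m),('white',white)]:
    q=cv2.morphologyEx(k.astype(np.uint8),cv2.MORPH_CLOSE,np.ones((9,9)))>0
    q&=(P[...,2]>.045)
    print(n,q.sum(),cv2.minAreaRect(P[q][:,:2].astype(np.float32)),np.median(P[q][:,2]))
q=red; 
for v,u in np.argwhere(q): print(u,v,P[v,u].round(4),im[v,u])
```

```text
z bench 0.0005758690740866879 lid [0.45893272 0.08476663 0.05772496] [ 0.51940958 -0.02700552  0.06811668]
case 7289 ((0.5206609964370728, 0.015251696109771729), (0.2097274512052536, 0.2744021415710449), 11.531597137451172) 0.06178088714337626
white 2282 ((0.4890207052230835, 0.008340433239936829), (0.143601655960083, 0.22375129163265228), 11.429023742675781) 0.06915243952146899
355 204 [ 0.5548 -0.0417  0.0678] [207  69  65]
357 208 [ 0.5422 -0.0455  0.094 ] [236  69  67]
359 209 [ 0.5396 -0.0509  0.0916] [194  64  63]
355 210 [ 0.5371 -0.04    0.0924] [229  67  65]
359 210 [ 0.5365 -0.0504  0.0985] [224  61  58]
355 211 [ 0.5343 -0.0399  0.0942] [221  59  57]
359 211 [ 0.534  -0.0506  0.0949] [234  68  64]
355 212 [ 0.5316 -0.0398  0.0948] [189  50  49]
360 213 [ 0.5287 -0.0533  0.0909] [160  48  45]
358 215 [ 0.5233 -0.0475  0.0961] [225  67  65]
```

send_rows:
  targets:
    - [[3,6,2,0,0],[3,6,2,0,0],[3,6,1,0,0],[3,6,0,0,0],[3,6,0,0,0],[3,6,0,0,0],[3,6,0,0,0],[3,6,0,0,0],[2,6,0,0,0]]

```text
t: 1.23
position: [0.4486, -0.1393, 0.2582]
ee_rot: [0.988, 0.155, 0.0, 0.0]
force: [1.3, 0.4, 1.4]
width: -0.0001
finger_force: 0.0
```

send_rows:
  targets:
    - [[1.5,5.5,0,-0.11,0],[1.5,5.5,-2,0,0],[0,4,-2,0,0],[0,0,0,0,0]]

```text
t: 1.72
position: [0.4767, 0.0121, 0.2169]
ee_rot: [0.995, 0.104, -0.001, -0.001]
force: [-0.7, 0.1, 0.6]
width: 0.0
finger_force: 0.0
```

Run:
```python
from h import *
d=shot('wrist'); cv2.imwrite('pics/w0.png',d['image'][...,::-1]); print(d['position'],att(d['attitude']).round(3),d['fovy'],d['cx'],d['cy'],env.state()['position'],env.state()['force'])
```

```text
[0.54400425 0.02639514 0.37742829] [[ 0.206 -0.941 -0.267]
 [-0.979 -0.199 -0.054]
 [-0.002  0.272 -0.962]] 65.70646984690485 323.7696753365244 203.07046038259472 [0.47718586 0.0098624  0.2176204 ] [ 0.21493658 -0.20387337  0.16086225]
```

View pics/w0.png

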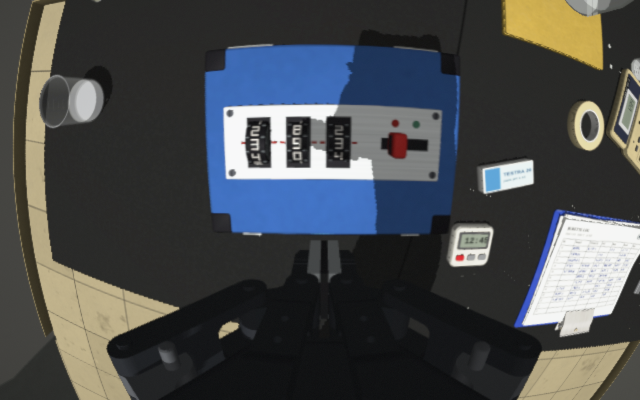

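```bash
cat >> h.py <<'E'
def wcloud(d):
    h,w=d['depth'].shape; f=h/2/np.tan(np.radians(d['fovy'])/2)
    u,v=np.meshgrid(np.arange(w)-d['cx'],np.arange(h)-d['cy'])
    r=np.hypot(u,v)+1e-9; t=np.tan(r/f)
    p=np.stack([u/r*t,v/r*t,np.ones((h,w))],-1)*d['depth'][...,None]
    return p@att(d['attitude']).T+np.array(d['position'])
E
python3 - <<'E'
from h import *
d=dict(np.load('wrist.npz')); P=wcloud(d); im=d['image'].astype(int)
c=d['image'][105:185,225:445,::-1]; cv2.imwrite('pics/w0c.png',cv2.resize(c,None,fx=3.6,fy=3.6,interpolation=cv2.INTER_CUBIC))
r,g,b=im[...,0],im[...,1],im[...,2]
print('plate z',np.median(P[110:175,272:282,2]),np.median(P[110:175,312:320,2]))
roi=np.zeros(r.shape,bool); roi[95:190,215:450]=1
m=roi&(abs(P[...,2]-.068)<.012)&~((b-r>35))
m=cv2.morphologyEx(m.astype(np.uint8),cv2.MORPH_OPEN,np.ones((3,3)))>0
rect=cv2.minAreaRect(P[m][:,:2].astype(np.float32)); print('plate',rect)
for u,v in [(230,113),(436,116),(432,175),(232,173)]: print('screw',P[v,u].round(4))
yaw=np.radians(11.6); 
for u0,u1 in [(247,270),(286,310),(327,350)]:
    q=P[112:172,u0:u1].reshape(-1,3); q=q[q[:,2]>np.percentile(q[:,2],55)]; print('wheel',q.mean(0).round(4),np.percentile(P[112:172,u0:u1,2],[50,90,97]).round(4))
k=roi&(r>90)&(g<60)&(P[...,2]>.085); print('tab',P[k].mean(0),cv2.minAreaRect(P[k][:,:2].astype(np.float32)),k.sum())
E
```

```text
plate z 0.06822050330978008 0.06824511270810163
plate ((0.5217726826667786, 0.011250443756580353), (0.07883206009864807, 0.2278089076280594), 11.291377067565918)
screw [0.5316 0.1217 0.0685]
screw [ 0.5729 -0.084   0.07  ]
screw [ 0.5122 -0.0954  0.0706]
screw [0.4705 0.1093 0.069 ]
wheel [0.5081 0.085  0.088 ] [0.0789 0.0875 0.0884]
wheel [0.5158 0.0478 0.0848] [0.0755 0.0833 0.0841]
wheel [0.5236 0.0092 0.0813] [0.0711 0.0786 0.0794]
tab [ 0.53448934 -0.04515276  0.09678951] ((0.5296859741210938, 0.02196183055639267), (0.029467513784766197, 0.1526123583316803), 6.615993022918701) 288
```

View pics/w0c.png

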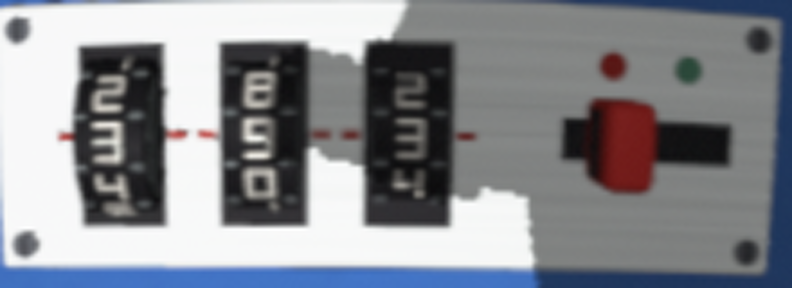

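Run:
```python
from h import *
d=dict(np.load('wrist.npz')); c=d['image'][112:172,240:356,::-1]
c=cv2.rotate(c,cv2.ROTATE_90_CLOCKWISE)
c2=cv2.resize(c,None,fx=5,fy=5,interpolation=cv2.INTER_CUBIC); c3=cv2.resize(cv2.rotate(c,cv2.ROTATE_180),None,fx=5,fy=5,interpolation=cv2.INTER_CUBIC)
cv2.imwrite('pics/z.png',np.hstack([c2,c3]))
```

```text
(no output)
```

View pics/z.png

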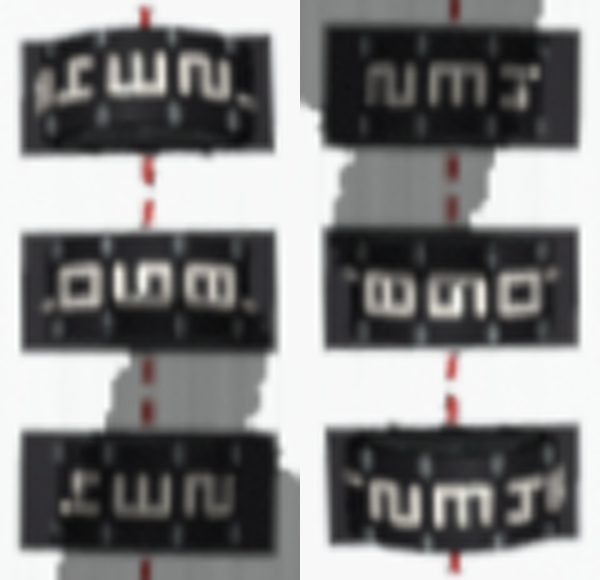

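send_rows:
  targets:
    - [[1.2,3.8,-2,0,0],[1.1,3.7,-3,0,0],[0,0,-3,0,0],[0,0,-2,0,0],[0,0,0,0,0],[0,0,0,0,0]]

```text
t: 2.52
position: [0.5015, 0.083, 0.1193]
ee_rot: [0.995, 0.1, 0.001, 0.0]
force: [0.6, 0.7, -0.8]
width: -0.0
finger_force: 0.0
```

Wheel 1 shows 3, wheel 2 shows 9 (between 8 and 0), and wheel 3 shows 3. So I need +1, −2 and +2 digits. First I feel for wheel 1's crown.

send_rows:
  targets:
    - [[-0.2,0.25,-0.7,0,0],[0,0,0,0,0],[0,0,-0.2,0,0],[0,0,-0.1,0,0],[0,0,0,0,0],[0,0,0,0,0]]

```text
t: 3.28
position: [0.4988, 0.0863, 0.1083]
ee_rot: [0.995, 0.101, -0.0, 0.0]
force: [-0.1, 0.7, 0.1]
width: 0.0001
finger_force: 0.0
```

send_rows:
  targets:
    - [[0,0,-0.15,0,0],[0,0,0,0,0],[0,0,0,0,0]]

```text
t: 3.65
position: [0.4988, 0.0863, 0.1068]
ee_rot: [0.995, 0.101, -0.0, -0.0]
force: [-0.2, -0.1, 0.5]
width: 0.0
finger_force: 0.0
```

send_rows:
  targets:
    - [[0,0,-0.15,0,0],[0,0,0,0,0],[0,0,0,0,0]]

```text
t: 4.03
position: [0.4988, 0.0863, 0.1053]
ee_rot: [0.995, 0.101, 0.0, -0.0]
force: [-0.3, -0.2, 0.3]
width: 0.0003
finger_force: 0.0
```

send_rows:
  targets:
    - [[0,0,-0.15,0,0],[0,0,0,0,0],[0,0,0,0,0]]

```text
t: 4.4
position: [0.4988, 0.0863, 0.1038]
ee_rot: [0.995, 0.101, -0.0, -0.0]
force: [0.0, 0.3, 0.8]
width: -0.0002
finger_force: 0.0
```

Run:
```python
from h import *
s=env.state(); print(s['force'],s['moment'],s['position'],R.from_quat(s['ee_rot']).as_matrix().round(3))
d=shot('wrist'); P=wcloud(d)
for u0,u1 in [(247,270),(286,310),(327,350)]: print(np.percentile(P[112:172,u0:u1,2],[50,90,97]).round(4))
cv2.imwrite('pics/w1.png',d['image'][...,::-1])
```

```text
[0.00608687 0.27104407 0.78944574] [ 0.02848879 -0.008204    0.00805371] [0.49878815 0.08625056 0.10379436] [[ 0.98  0.2  -0.  ]
 [ 0.2  -0.98  0.  ]
 [-0.   -0.   -1.  ]]
[0.0603 0.0612 0.0617]
[0.0607 0.0684 0.069 ]
[0.0607 0.0684 0.0691]
```

View pics/w1.png

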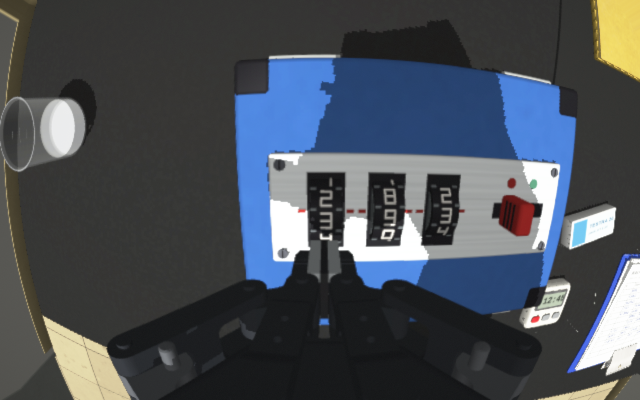

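The digits now read clearly as 3, 9, 3. The fingertip at (325,243) sits at the front end of the slot, short of the crown line at y≈211. I'll measure that offset.

Run:
```python
from h import *
d=dict(np.load('wrist.npz')); P=wcloud(d); im=d['image'].astype(int)
C=np.array([.5218,.012]); y=.198; M=np.array([[np.cos(y),np.sin(y)],[-np.sin(y),np.cos(y)]])
def L(p): return np.r_[M@(p[:2]-C),p[2]].round(4)*1000
r,g,b=im[...,0],im[...,1],im[...,2]
for v in range(170,262,6): print(v,L(P[v,318]),L(P[v,326]))
k=(r>110)&(g<70)&(b<80); k[:200]=0;k[222:]=0;k[:,470:]=0
for a,e in [(295,306),(346,368),(405,424),(458,468)]:
    kk=k.copy(); kk[:,:a]=0; kk[:,e:]=0; print('mark',kk.sum(),L(P[kk].mean(0)) if kk.any() else 0)
for u,v in [(280,165),(554,173),(541,245),(283,253)]: print('screw',L(P[v,u]))
print('tcp',L(env.state()['position']))
```

```text
170 [27.4 81.7 68.1] [27.4 76.5 67.6]
176 [23.6 81.7 68.7] [23.7 76.5 68.8]
182 [20.6 81.6 73.1] [20.5 76.5 72.6]
188 [18.  81.5 78.6] [18.  76.6 78.7]
194 [15.3 81.4 83.1] [15.1 76.6 82.4]
200 [12.  81.4 84.7] [12.  76.6 85. ]
206 [ 8.1 81.4 84.2] [ 9.  76.6 87.3]
212 [ 5.3 81.3 87.6] [ 5.4 76.5 88. ]
218 [ 1.5 81.3 87.5] [ 1.4 76.5 87.3]
224 [-2.2 81.3 87.9] [-1.9 76.5 88.7]
230 [-6.5 81.4 86.8] [-6.7 76.5 86.3]
236 [-11.3  81.4  84.6] [-11.6  76.4  83.9]
242 [  3.1  80.6 128.5] [  3.   76.8 128.2]
248 [  2.9  80.5 135.2] [  3.   76.8 135.3]
254 [  3.1  80.3 142. ] [  3.   76.9 141.7]
260 [  2.9  80.2 147.5] [  2.8  76.9 147.4]
mark 0 0
mark 18 [ 0.4 59.7 69.1]
mark 17 [ 0.5 17.7 69. ]
mark 4 [  0.5 -20.   69.3]
screw [ 31.1 105.8  70.7]
screw [  31.  -102.5   69.8]
screw [ -29.5 -102.4   70. ]
screw [-30.7 106.2  68.8]
tcp [ -7.9  77.4 103.8]
```

Run:
```python
from h import *
d=shot('scene'); P=cloud(d); s=env.state(); p=s['position']; print(p,s['width'])
m=(np.hypot(P[...,0]-p[0],P[...,1]-p[1])<.03)&(P[...,2]>.06)
vv,uu=np.where(m); print(vv.min(),vv.max(),uu.min(),uu.max())
print(np.histogram(P[m][:,2],bins=np.arange(.06,.26,.01)))
u0,v0=int(np.median(uu)),vv.max()
c=d['image'][max(0,v0-100):v0+30,u0-75:u0+75,::-1]; cv2.imwrite('pics/s1.png',cv2.resize(c,None,fx=4,fy=4,interpolation=cv2.INTER_CUBIC))
```

```text
[0.49882101 0.08628    0.10384494] 0.00014869517999324469
54 224 298 324
(array([130,  80,  72,   0,   0,   0,  20,  43,  41,  43,  32,  59,  39,
        60,  64,  53,  72,  46,  13]), array([0.06, 0.07, 0.08, 0.09, 0.1 , 0.11, 0.12, 0.13, 0.14, 0.15, 0.16,
       0.17, 0.18, 0.19, 0.2 , 0.21, 0.22, 0.23, 0.24, 0.25]))
```

View pics/s1.png

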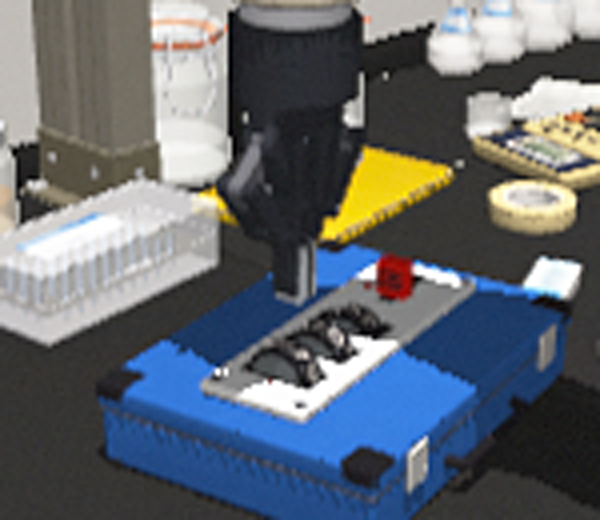

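The fingertip is actually about 38 mm above the wheel: both cameras put it at z≈0.126, while the stated TCP geometry implies 0.082. So the tip stands about 22 mm above the reported TCP z. I'll trust the cameras and feel my way down.

send_rows:
  targets:
    - [[0.1,0,-1.5,0,0],[0,0,-1.5,0,0],[0,0,-0.3,0,0],[0,0,0,0,0],[0,0,0,0,0]]

```text
t: 5.12
position: [0.5, 0.0864, 0.071]
ee_rot: [0.995, 0.101, 0.0, -0.0]
force: [0.7, -0.7, -0.3]
width: 0.0002
finger_force: 0.0
```

Run:
```python
from h import *
s=env.state(); print(s['position'],s['force'])
d=shot('scene'); P=cloud(d);p=s['position']
m=(np.hypot(P[...,0]-p[0],P[...,1]-p[1])<.02)&(P[...,2]>.09); print(np.sort(P[m][:,2])[:12].round(4))
d=shot('wrist'); P=wcloud(d)
print([P[v,326].round(4) for v in (238,240,242,244,248)])
```

```text
[0.49996793 0.08635412 0.07097935] [ 0.66659602 -0.71690601 -0.30864812]
[0.091  0.0911 0.0916 0.0918 0.0921 0.0936 0.0938 0.0939 0.094  0.0941
 0.0948 0.0949]
[array([0.5097, 0.0877, 0.0876]), array([0.5112, 0.088 , 0.0938]), array([0.5106, 0.0879, 0.095 ]), array([0.5109, 0.088 , 0.098 ]), array([0.5102, 0.0878, 0.1011])]
```

send_rows:
  targets:
    - [[0,0,-0.4,0,0],[0,0,-0.2,0,0],[0,0,0,0,0],[0,0,0,0,0]]

```text
t: 5.72
position: [0.5003, 0.0864, 0.0652]
ee_rot: [0.995, 0.101, 0.001, -0.0]
force: [-0.2, 0.4, 7.4]
width: -0.0002
finger_force: 3.4
```

send_rows:
  targets:
    - [[0,0,-0.2,0,0],[0,0,0,0,0],[0,0,0,0,0]]

```text
t: 6.1
position: [0.5004, 0.0864, 0.0633]
ee_rot: [0.995, 0.101, 0.001, -0.0]
force: [-1.1, 0.1, 8.4]
width: 0.0001
finger_force: 4.4
```

send_rows:
  targets:
    - [[0,0,-0.0,0,0],[0.35,0.07,0.05,0,0],[0.35,0.07,0,0,0],[0.35,0.07,0,0,0],[0.3,0.06,0,0,0],[0,0,0,0,0]]

```text
t: 6.85
position: [0.5142, 0.0892, 0.0639]
ee_rot: [0.995, 0.101, 0.001, -0.0]
force: [0.8, 0.4, 8.7]
width: -0.0001
finger_force: 4.1
```

send_rows:
  targets:
    - [[0,0,1.0,0,0],[0,0,0.5,0,0],[0,0,0,0,0]]

```text
t: 7.22
position: [0.5134, 0.089, 0.0786]
ee_rot: [0.995, 0.101, 0.0, -0.0]
force: [0.9, 0.1, -0.6]
width: -0.0001
finger_force: 0.0
```

```bash
cat >> h.py <<'E'
C=np.array([.5218,.012]); _y=.198; M=np.array([[np.cos(_y),np.sin(_y)],[-np.sin(_y),np.cos(_y)]])
def L(p): return np.r_[M@(np.array(p)[:2]-C),p[2]]*1000
def wheels(name):
    # rectified plate-plane view (z=.080), local x up, local y left, 4 px/mm
    d=shot('wrist'); f=200/np.tan(np.radians(d['fovy'])/2)
    X,Y=np.meshgrid(np.linspace(95,-75,680),np.linspace(30,-30,240)); 
    w=np.stack([X,Y],-1)/1000; xy=np.stack([w[...,1],w[...,0]],-1)@M+C
    p=np.dstack([xy,np.full(X.shape,.080)])-np.array(d['position']); c=p@att(d['attitude'])
    r=np.hypot(c[...,0],c[...,1]); t=np.arctan2(r,c[...,2])*f/r
    o=cv2.remap(d['image'],(c[...,0]*t+d['cx']).astype(np.float32),(c[...,1]*t+d['cy']).astype(np.float32),cv2.INTER_CUBIC)
    cv2.imwrite(f'pics/{name}.png',o[...,::-1]); return d
E
python3 - <<'E'
from h import *
wheels('r1'); s=env.state(); print(L(s['position']),s['t'])
E
```

```text
[ 6.71588477 77.09762279 78.32949905] 7.275
```

View pics/r1.png

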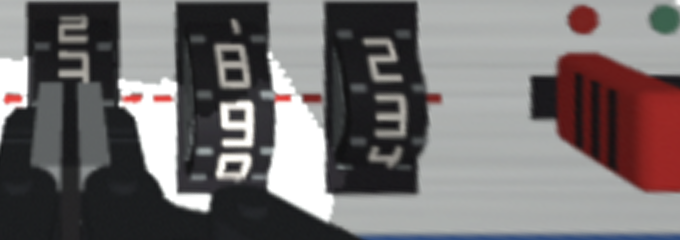

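Wheel 1 has advanced one digit: the 3 now stands behind the crown line at (70,65). Next is wheel 2, which needs −2 digits.

send_rows:
  targets:
    - [[0.4,-2.0,0.2,0,0],[0.4,-1.93,0,0,0],[0,0,-0.7,0,0],[0,0,-0.6,0,0],[0,0,-0.3,0,0],[0,0,0,0,0],[0,0,0,0,0]]

```text
t: 8.15
position: [0.5211, 0.0504, 0.0644]
ee_rot: [0.995, 0.101, -0.0, -0.0]
force: [-1.5, 1.4, 1.4]
width: -0.0
finger_force: 1.3
```

Run:
```python
from h import *
s=env.state(); print(L(s['position']),s['t'],s['force'])
```

```text
[ 6.90064388 37.8043913  64.43069235] 8.15 [-1.48539017  1.41506724  1.3744262 ]
```

send_rows:
  targets:
    - [[0,0,-0.25,0,0],[0,0,-0.15,0,0],[0,0,0,0,0],[0,0,0,0,0]]

```text
t: 8.65
position: [0.5215, 0.0503, 0.0606]
ee_rot: [0.995, 0.101, 0.0, -0.0]
force: [-2.8, 3.0, 6.8]
width: -0.0003
finger_force: 3.5
```

send_rows:
  targets:
    - [[-0.35,-0.07,-0.03,0,0],[-0.35,-0.07,0,0,0],[-0.35,-0.07,0,0,0],[-0.33,-0.07,0,0,0],[0,0,0,0,0],[0,0,0.8,0,0],[0,0,0.3,0,0],[0,0,0,0,0]]

```text
t: 9.65
position: [0.5077, 0.0465, 0.0712]
ee_rot: [0.995, 0.1, 0.0, 0.0]
force: [-1.1, 0.1, -0.1]
width: 0.0002
finger_force: 0.0
```

Run:
```python
from h import *
wheels('r2'); s=env.state(); print(L(s['position']),s['t'],s['force'])
```

```text
[-7.14787406 36.62720697 71.02006562] 9.7 [ 0.15775349 -0.33601048  0.12999113]
```

View pics/r2.png

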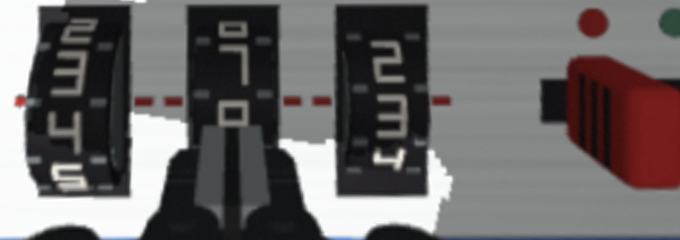

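Wheel 1 shows 4 at (65,130). Wheel 2 now shows 8, with the 7 just behind it at (232,65). One more stroke on wheel 2.

send_rows:
  targets:
    - [[0.7,0.15,0.1,0,0],[0.7,0.16,0,0,0],[0,0,-0.6,0,0],[0,0,-0.35,0,0],[0,0,-0.2,0,0],[0,0,0,0,0],[0,0,0,0,0]]

```text
t: 10.58
position: [0.5219, 0.0501, 0.0608]
ee_rot: [0.995, 0.101, 0.001, -0.0]
force: [1.6, 0.5, 6.7]
width: 0.0001
finger_force: 3.4
```

Now drag wheel 2, lift, and move over to wheel 3 (start at local x = −7), staying above it.

send_rows:
  targets:
    - [[-0.35,-0.07,-0.03,0,0],[-0.35,-0.07,0,0,0],[-0.35,-0.07,0,0,0],[-0.33,-0.07,0,0,0],[0,0,0,0,0],[0,0,0.8,0,0],[0,0,0.3,0,0],[0.4,-2,0,0,0],[0.4,-1.95,0,0,0],[0,0,-0.6,0,0],[0,0,0,0,0]]

```text
t: 11.95
position: [0.5149, 0.0084, 0.0646]
ee_rot: [0.995, 0.101, -0.001, -0.0]
force: [-0.2, -0.0, -0.2]
width: 0.0001
finger_force: 0.0
```

Run:
```python
from h import *
s=env.state(); print(L(s['position']),s['t'],s['force'])
```

```text
[-7.47010561 -2.21109398 64.58052481] 11.95 [-0.22457959 -0.0208998  -0.24681291]
```

send_rows:
  targets:
    - [[0.05,-0.15,-0.4,0,0],[0,0,-0.2,0,0],[0,0,-0.15,0,0],[0,0,0,0,0],[0,0,0,0,0]]

```text
t: 12.58
position: [0.5163, 0.0067, 0.0579]
ee_rot: [0.995, 0.101, 0.0, -0.0]
force: [-1.5, 3.1, 3.5]
width: -0.0001
finger_force: 2.3
```

send_rows:
  targets:
    - [[0,0,-0.2,0,0],[0,0,-0.1,0,0],[0,0,0,0,0],[0,0,0,0,0]]

```text
t: 13.08
position: [0.5165, 0.0067, 0.0551]
ee_rot: [0.995, 0.101, 0.0, -0.0]
force: [-1.3, 4.2, 7.2]
width: 0.0003
finger_force: 3.9
```

send_rows:
  targets:
    - [[0.35,0.07,0,0,0],[0.35,0.07,0,0,0],[0.35,0.07,0,0,0],[0.32,0.07,0,0,0],[0,0,0,0,0],[0,0,0.8,0,0],[0,0,0.3,0,0],[-0.7,-0.14,0,0,0],[-0.7,-0.14,0,0,0],[0,0,0,0,0]]

```text
t: 14.32
position: [0.5148, 0.0058, 0.0655]
ee_rot: [0.995, 0.101, -0.001, 0.0]
force: [-0.2, -0.5, -0.0]
width: 0.0004
finger_force: 0.0
```

Run:
```python
from h import *
wheels('r3'); s=env.state(); print(L(s['position']),s['t'],s['force'])
```

```text
[-7.38531842 -4.71547518 65.63278451] 14.375 [-0.64749883 -0.11720107  0.90853945]
```

View pics/r3.png

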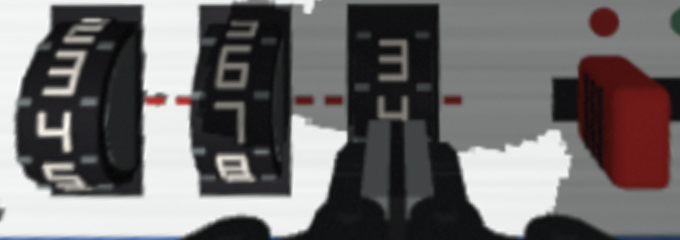

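Wheels 1 and 2 stand at 4 and 7, and wheel 3 at 4 (3 at (392,60), 4 on top). One more stroke on wheel 3.

send_rows:
  targets:
    - [[0.05,0.05,-0.6,0,0],[0,0,-0.3,0,0],[0,0,-0.15,0,0],[0,0,0,0,0],[0,0,0,0,0]]

```text
t: 15.0
position: [0.517, 0.0067, 0.0554]
ee_rot: [0.995, 0.101, 0.0, 0.0]
force: [-0.9, -1.9, 8.0]
width: -0.0001
finger_force: 3.8
```

send_rows:
  targets:
    - [[0.35,0.07,0,0,0],[0.35,0.07,0,0,0],[0.35,0.07,0,0,0],[0.3,0.06,0,0,0],[0,0,0,0,0],[0,0,0.9,0,0],[0,0,0.5,0,0],[0,-1.6,0,0,0],[0,-1.6,0,0,0],[0,0,0,0,0],[0,0,0,0,0]]

```text
t: 16.38
position: [0.5298, -0.0227, 0.069]
ee_rot: [0.995, 0.1, -0.0, -0.0]
force: [0.4, 0.5, 0.5]
width: -0.0001
finger_force: 0.0
```

```bash
cat > chk.py <<'E'
from h import *
d=wheels('r4'); s=env.state(); print(L(s['position']),s['t'],s['force'])
P=wcloud(d); im=d['image'].astype(int); k=(im[...,0]>90)&(im[...,1]<60)&(P[...,2]>.089)&(P[...,2]<.1)&(np.hypot(P[...,0]-.5338,P[...,1]+.0478)<.05)
q=np.array([L(p) for p in P[k]]); print('tab top',np.percentile(q,[5,50,95],axis=0).round(1),len(q))
# tick detection: bright light-grey spots along wheel side columns -> profile of wheel column brightness along local x at crown
for n,(yc,z) in enumerate([(76,.0865),(36,.083),(-4,.078)]):
    f=200/np.tan(np.radians(d['fovy'])/2)
    a=np.radians(np.arange(-54,55,1.0)); ys=np.linspace(-9,9,37)
    A,Y=np.meshgrid(a,ys+yc,indexing='ij'); X=22*np.sin(A); Z=z-.022+.022*np.cos(A)
    xy=np.stack([X,Y],-1)/1000@M+C; p=np.dstack([xy,Z])-np.array(d['position']); c=p@att(d['attitude'])
    r=np.hypot(c[...,0],c[...,1]); t=np.arctan2(r,c[...,2])*f/r
    o=cv2.remap(d['image'],(c[...,0]*t+d['cx']).astype(np.float32),(c[...,1]*t+d['cy']).astype(np.float32),cv2.INTER_CUBIC).mean(2)
    o=o[::-1]  # back at top
    print('wheel',n+1)
    for row in cv2.resize(o.astype(np.float32),(24,27),interpolation=cv2.INTER_AREA): print(''.join(' .:-=+*#%@'[int(np.clip((x-20)/18,0,9))] for x in row))
E
python3 chk.py
```

```text
[  1.15023401 -35.23272397  69.09892834] 16.425 [-0.06813788  0.01874702 -1.14831901]
tab top [[ -7.9 -65.6  92.7]
 [  2.3 -60.   94. ]
 [ 11.3 -54.7  95. ]] 964
wheel 1
  :---:    .......    .:
         :+*******+-    
         =%%+=====-.    
         =%*:           
         =%%##*###*=.   
        .=%%+=====-.    
        .+@#:           
        .=%@%##%%##=.   
  .....  .-========:  ..
 .-====:              :-
  .....  .::.    .-:.   
        .=%%=   .=%%-   
        .+@%=.  .+@@-.  
        .+@@%##**%@@-.  
        .+@@#*****+=.   
        .+@@=.          
         =%@+.          
  .....   .::          .
  :====:       ...    .-
  .::--:.:+*******+=.  .
         .=#@@@@@@@%+:  
         ..:-==--=#@*-  
         .-+++++++#@#-. 
         .=##########=..
         :=#%%#***+++=:.
 ....    .-*%@%#***+=-:.
 .::::....:=#@@%####+--:
wheel 2
 ::::.   ..........  .::
        :+########+.    
         ......:+%*.    
         ......:+%+.    
        -%@@%%%@@@*.    
        =@%-:..:*@*.    
        =@#-...:*@*.    
        =@@@@@@@@@*.    
 :---:. .:::::::::.  .::
.-==--. ..::::::::. .:
[... 410 characters left out ...]
+*#@@@@@@%**+-:--
wheel 3
 ....                 ..
        .:.     .:.     
        :=:     -+:     
        -+-    .==.     
        -+========.     
        -=:             
        -=:             
        .:.             
 ....                ...
 ....            .   .::
        .===+%@@@%=.....
          ..:::=@@+.....
      ...::::::=@@+.....
 ......:+@@@@@@@@@=.....
 ......-%@#=-----:.     
 ......:%@*:::::::.     
 ....  :#@@@@@@@@#:     
.----:  :========-.  :--
.----:  .::::::::.  .-==
       .=#%%%%%%%#:   ..
        :=++++++@@=     
       .-=+++==+%@+.    
       .+%%%%%%@@@+.    
       .*@%####%@@*.    
.....  .+@#+++++#@*.....
.::::. .+@%*****#%*..:::
::---: .-##*++++*#*:.:::
```

The unrolled view of each wheel shows 4, 7 and 5 centred on top. Now the bolt: lower beside the tab and push along the case's −y.

send_rows:
  targets:
    - [[0,0,-0.5,0,0],[0,0,-0.4,0,0],[0.06,-0.3,0,0,0],[0.08,-0.4,0,0,0],[0.06,-0.3,0,0,0],[0.06,-0.3,0,0,0],[0.06,-0.3,0,0,0],[0,0,0,0,0]]

```text
t: 17.42
position: [0.5332, -0.0392, 0.0602]
ee_rot: [0.995, 0.1, 0.0, 0.0]
force: [-0.7, 1.0, -0.6]
width: 0.0002
finger_force: 0.6
```

```bash
python3 chk.py | head -4
```

```text
[  1.14892286 -52.38642886  60.31640197] 17.475 [ 0.1209062   0.47549869 -0.29445127]
tab top [[ -5.8 -78.1  92.6]
 [  4.4 -73.2  94. ]
 [ 11.6 -67.5  95. ]] 868
```

send_rows:
  targets:
    - [[0.06,-0.3,0,0,0],[0.06,-0.3,0,0,0],[0.03,-0.15,0,0,0],[0,0,0,0,0]]

```text
t: 17.98
position: [0.5347, -0.0465, 0.0603]
ee_rot: [0.995, 0.101, 0.0, 0.0]
force: [-1.2, 1.4, 0.9]
width: -0.0001
finger_force: 0.8
```

send_rows:
  targets:
    - [[0.02,-0.1,0,0,0],[0,0,0,0,0]]

```text
t: 18.23
position: [0.5349, -0.0472, 0.0603]
ee_rot: [0.995, 0.101, 0.0, 0.0]
force: [-1.4, 2.2, 1.0]
width: 0.0
finger_force: 1.2
```

```bash
python3 chk.py | head -4
```

```text
[  1.17677142 -60.56202663  60.28151429] 18.275 [-1.78171552  1.21139821  2.20446303]
tab top [[ -5.7 -86.3  92.8]
 [  4.3 -81.4  94. ]
 [ 11.4 -75.7  95.1]] 857
```

send_rows:
  targets:
    - [[0.01,-0.07,0,0,0],[0,0,0,0,0]]

```text
t: 18.52
position: [0.535, -0.0478, 0.0603]
ee_rot: [0.995, 0.101, 0.0, -0.0]
force: [-1.0, 2.6, 2.8]
width: 0.0
finger_force: 1.4
```

send_rows:
  targets:
    - [[0.01,-0.05,0,0,0],[0,0,0,0,0]]

```text
t: 18.77
position: [0.5351, -0.0484, 0.0603]
ee_rot: [0.995, 0.101, 0.0, 0.0]
force: [-1.6, 2.9, 1.3]
width: -0.0
finger_force: 1.4
```

send_rows:
  targets:
    - [[0.02,-0.1,0,0,0],[0,0,0,0,0]]

```text
t: 19.02
position: [0.5352, -0.0489, 0.0603]
ee_rot: [0.995, 0.101, 0.0, -0.0]
force: [-1.9, 3.7, 3.4]
width: 0.0001
finger_force: 2.5
```

```bash
python3 chk.py | head -4
```

```text
[  1.15428811 -62.34160161  60.26085387] 19.075 [-1.60173244  4.81999754  2.84761313]
tab top [[ -5.7 -88.   92.8]
 [  4.4 -83.   94. ]
 [ 11.5 -77.4  95. ]] 847
```

send_rows:
  targets:
    - [[0.02,-0.1,0,0,0],[0,0,0,0,0],[0,0,0,0,0]]

```text
t: 19.45
position: [0.5352, -0.049, 0.0603]
ee_rot: [0.995, 0.101, -0.0, -0.001]
force: [-3.8, 8.7, 3.2]
width: -0.0002
finger_force: 4.1
```

```bash
python3 chk.py | head -4
```

```text
[  1.14996592 -62.45436909  60.25408269] 19.5 [-1.45896354  8.06647536  3.67125774]
tab top [[ -5.4 -87.9  92.7]
 [  4.5 -83.1  94. ]
 [ 11.6 -77.4  95. ]] 844
```

The stop is reached: force is up to 8.7 N and there is no further motion. Back off, lift clear and check.

send_rows:
  targets:
    - [[-0.06,0.3,0,0,0],[-0.08,0.4,0,0,0],[0,0,2,0,0],[0,0,4,0,0],[-1,0.3,4,0,0],[0,0,0,0,0],[0,0,0,0,0]]

```text
t: 20.38
position: [0.5239, -0.0407, 0.1599]
ee_rot: [0.995, 0.1, -0.0, 0.0]
force: [0.2, -0.8, -0.3]
width: 0.0001
finger_force: 0.0
```

```bash
python3 chk.py
```

```text
[ -8.57972529 -52.01087957 159.38187109] 20.425 [-0.60503667 -0.62056666 -0.06461552]
tab top [[ -7.9 -87.8  92.3]
 [  2.9 -83.   94. ]
 [ 11.3 -76.2  95.3]] 381
wheel 1
 .::::.  .:::::::::.  .:
        .=********+:    
        :+#*+=====-.    
        :**+-::::::.    
        :*%%######+:    
        :*%*+=====:     
        -#%+-:::::..    
        -*%%%%%%%#*-.   
 .::::...:--------:. .::
 .----:.             .:-
        .---.   :-=:.  .
       .-#%*-. .-#%+:   
       .=%@#=:::=#%+:.  
       .-#@@@@%%@@%+:.  
       .-#@%*=====-:.   
       .-#%*-           
       .:*#*-.          
 .::::.  .::.        .::
 .----:...::::::::.  .:-
  ..... .-*####%%%*-.  .
         :-=++++*%#+:   
        .::-----=*#*-.  
       .:=++++++++*+-.  
       .-+**+++====-:   
        :+##*+====-:.. .
 .....  .=*##*++++=:....
 .:::::..-=*#*****+=:.:-
wheel 2
 .:::.  .::-----::.  .::
       .-+######**+:    
        .------=*#+:    
        .::----=*#+:    
       .=#%%###%%%*:    
       :+%#=::-=*#+:    
       :+##=---=*%*:    
       .=#%%%%%%%%+.    
.:---:...:::::::::. .:--
.:---:...:::::::::...:
[... 410 characters left out ...]
:=+*#*****+-:.:::
wheel 3
.::::.   ..      .   :::
       .-+=.   .=+-.    
       .+#+.   :*#=.    
       :*#*----=*#=.    
       :*%%%%%%%%*-.    
       :*#+-::::::.     
       -*#+.            
       .-=-.            
.:---:.             .:--
.:---:..:---------:..:--
  .....:+%@@@@@@@@+:....
  .......:-----+%@*:....
 .......:-=====*%@#-....
 ......-+#%%%%%@@%*:....
 ......=#@#=------:.....
 ......=%@%=-----:......
  ... .-#@@@@@@@@#-.    
.:---:...:-------:. .::-
.:---:..:--------:. .:--
       :=#@@@%%%%#=.   .
       .:-=====*%%=.    
       .-======*%%+.    
       :+%%%%%%%@@+.    
       :*%#++++*%%+.    
       :+##====+*#+:    
.:::.. .-+*+==++*+=...::
:----:..:-------=-:..:--
```

The wheels read 4-7-5, the bolt is home and the arm is clear. Handing in.

```bash
python3 -c "
from plant import env
print(env.close_job())"
```

```text
the job is handed in; nothing more can be done
None
```

The case is unlocked and the job is handed in: the wheels read 4-7-5, the red bolt is drawn to its stop (about 22 mm) and the arm is clear, with readings on the lock never above about 9 N; the verdict wasn't shown, and the fingertips really sat about 22 mm above the reported TCP height (the spec says 22 mm ahead of, i.e. below, it), so I went by the cameras.

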